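# Clear the key off the drop-slot flap, tug it, free its bolt if caught, and hold it open

## Task

I need to get at what was dropped through the slot of the key shelf, but someone left the big iron key lying on its tin flap: first lay the key lengthwise on the narrow raised ledge and let go of it. Then, before you touch the bolt, tug the flap up by its knob to learn whether the bolt has caught it, and if it will not lift, draw the bolt knob back. Raise the flap wide open, at least 60 degrees, and finish while still holding it up there yourself; leave all the other things where they are.

Things in the scene. Friction and masses are not known exactly. Their poses are not given: they have to be found in the camera images.
- shelf: Key shelf: a low box of scuffed green-painted plywood, 300 (x) x 520 (y) x 90 high, fixed on the table. Origin: on the table, mid-width, 160 behind its front face. Its x axis points from its front (robot side) to its back. A tin flap covers the drop slot in the middle of its top; in front of the flap is the bolt's face plate with the bolt knob.
- flap (a joint): Angle (rad) of the tin flap: 0 closed and level, grows as the front edge lifts, stop at 1.4. Sheet 150 deep x 180 wide x 3, upper face 93 above the table when closed, hinged along its back edge, 0.2 to 0.35 kg, swings freely, falls shut when let go. If the bolt has caught it, it lifts only 0.03 to 0.045 rad (4 to 6 mm at the knob) and stops; if not, it comes up freely.
- flap_knob (a point): Middle of the head of the flap's round black pull knob: head 25 diameter, from 11 below to 10 above this point, on a thin neck. When closed it is 23 above the flap's upper face. Knob axis 18 from the flap's front edge, mid-width. z axis: the knob's axis (up when closed); x axis: to the hinge. The point is 132 along the flap from the hinge line and 22 off it.
- flap_hinge (a point): Middle of the hinge line at the flap's back edge, 94 above the table; the line runs along this point's own y axis (the shelf's width). x points to the shelf's back.
- bolt_knob (a point): Middle of the head of the bolt's small steel knob: head 16 diameter, from 8 below to 10 above this point, which is 21 above the shelf top (111 above the table). It stands in a tin face plate, 63 to 69 in front of the flap knob at the start (nearer the robot). Its x axis points to the shelf's back.
- bolt (a joint): How far the bolt knob is drawn back (m): 0 pushed towards the flap, 0.022 fully back (towards the shelf's front, the robot). Slides with about 3 N, stays where left. Its hidden tongue is clicked either in or out by a spring clip under the plywood, so the knob's place does not tell whether the flap is caught; drawing the knob back to its stop always clears the tongue.
- key: Cast-iron key, 110 long, 9 thick, lying flat on the flap. Its x axis runs along the shank from the ring-shaped bow (35 across, centre at x = -33) to the bit (x = 40 to 55, sticking out 17 to +y); origin on its underside near its centre of mass. Shank 9 x 9 square, edges rounded, free to grip from x = -12 to 32. It lies more or less across the flap. 0.09 to 0.14 kg.
- ledge_top (a point): Middle of the upper face of the narrow ledge: a green plywood strip 170 long (along this point's own x axis, the shelf's depth) and 28 wide (y), its upper face 58 above the shelf top (148 above the table), on two blocks. It stands near the left or the right end of the shelf.
- tray: Shallow green plywood tray, 170 x 85 x 22 high, fixed on the shelf top at the end where the ledge is not; not used.
- token: Bystander: white plastic laundry token, 30 diameter, 5 thick, in the tray. Origin under its centre.
- padlock: Bystander: small brass padlock, 36 x 60 x 18, lying in the tray. Origin under the body's centre.
- wedge: Bystander: black rubber door wedge, 90 x 34 x 26, lying on the front strip of the shelf top, to one side of the bolt. Origin under its centre.
- jar_lid: Bystander: glass jar lid, 80 diameter, 36 high with its knob, on the table between the robot and the shelf or to its right. Origin under its centre.
- tape: Bystander: roll of brown tape, 90 diameter, 24 high, on the table to the right of the shelf. Origin under its centre.
- mug: Bystander: white mug, 82 diameter, 92 high, on the table to the left of the shelf. Origin under its centre.
- screwdriver: Bystander: screwdriver, 190 long, lying on the table to the left of the shelf. Origin under its middle.

How it is judged (in metres and radians):
On the way, in this order (a step that is already met when the one before it is completed fails the run):
1. the key lies flat and lengthwise on the narrow ledge, let go of, with the flap still shut (z of key in the frame of ledge_top between -0.004 and 0.006 m and y of key in the frame of ledge_top between -0.012 and 0.012 m and x of key in the frame of ledge_top between -0.06 and 0.06 m and angle between the x axis of key and the x axis of ledge_top, either way round below 0.3 rad and linear speed of key below 0.03 m/s and contact force between the fingers and key below 0.1 N and value of joint flap below 0.01 rad), for 0.2 s.
2. the flap is tugged up through its free play by the fingers, with the bolt knob not yet moved (value of joint flap above 0.012 rad and distance of bolt_knob from where it was at the start of the episode below 0.004 m and contact force between the fingers and flap above 0.3 N), for 0.1 s.
At the end, for the whole second after the job is handed in: The fingers hold the flap still (under 0.1 rad/s) at more than 1.0 rad (57 degrees), touching it, with nothing propping it; the key lies flat and at rest on the ledge, its origin within 12 mm of the ledge's centre line and 60 mm of its middle, within 0.3 rad of its length (value of joint flap above 1 rad and velocity of joint flap between -0.1 and 0.1 rad/s and contact force between the fingers and flap above 0.3 N and contact force between wedge and flap below 0.1 N and z of key in the frame of ledge_top between -0.004 and 0.006 m and y of key in the frame of ledge_top between -0.012 and 0.012 m and x of key in the frame of ledge_top between -0.06 and 0.06 m and angle between the x axis of key and the x axis of ledge_top, either way round below 0.3 rad and linear speed of key below 0.03 m/s); the arm keeps its last pose, push and grip.
It fails at once if the flap is lifted while the key is not up on the ledge (value of joint flap above 0.08 rad and z of key in the frame of ledge_top below -0.01 m).
It fails at once if a bystander is pushed more than 30 mm (distance of any of token, padlock, wedge, jar_lid, tape, mug, screwdriver from where it was at the start of the episode above 0.03 m).
It also fails if it takes over 72 s, if anything falls off the work surface, if the arm or the gripper's body presses on something with over 40 N, if the wrist force passes 120 N, or if a joint passes its speed limit or range.

## Robot

A 6-joint arm with a two-finger parallel gripper is mounted at the origin on the work surface. World frame = base frame: x ahead of the robot, y to its left, z up, the work surface at z = 0. Lengths are in mm, angles in rad, forces in N, time in s.
With the tool pointing down it reaches from about 275 to 1000 mm from the base axis. Payload 8.4 kg.
Tool frame: the origin (TCP) lies at the centre of the arm's flange, where the gripper is bolted on; the fingertips stand r.tip_extent ahead of it and the grasp point (between the pads) lies 155 mm ahead of it (r.tip_extent is the distance from the TCP to the fingertips, in mm); z points along the fingers, y is the direction in which the jaws open and shut (so a half turn about z gives the same grasp; the last joint's range is limited). The gripper opens to 85 mm and grips with 20 to 120 N. Pads are 22 mm wide; open, the fingers measure 114 mm over their backs; the gripper's body (76 mm by 85 mm) begins 54 mm behind the grasp point. The pads swing forward as they close: fully open they stand 13 mm farther back than shut.
Start: joints at [-0.002, 0.353, 1.633, -0, 1.155, -0.002], TCP at [625.004, -0, 404.681] pointing down, gripper open.
Joint ranges: [-2.63, 2.63], [-0.92, 2.1], [0.06, 2.66], [-1.3, 4.44], [0, 2.69], [-3.02, 3.02]. Speed limits (rad/s): [2.22, 2.22, 2.79, 3.14, 3.14, 3.14].

## Interface

Orientations are given as [roll, pitch, yaw] about the fixed x, y, z axes, in that order (R = Rz(yaw) Ry(pitch) Rx(roll)).
In Python, from rig import sense, grab_frame, job, r gives the robot as it stands. The module is installed in compiled form; this text tells all that it offers.
- The arm moves only by the shell command python3 -m creep 'ROWS' [FORCE]. ROWS is JSON, a list of rows, each a list of 7 numbers: the turn, a rotation vector about the tool's x, y, z in rad, then the shift along the tool's x, y, z in mm, then the closure, from 0 (fully open) to 1 (shut). In form: [[wx, wy, wz, dx, dy, dz, fingers], ...]. A call has 1 to 10 rows; each row shifts and turns the pose as measured when the row begins, along the tool's axes as they then stand; what a row does not reach is not made up. A row lasts 1/12 s, in which the tool goes at most 41.7 mm and 7.16 degrees, less where a joint would pass 70% of its speed; a pose out of reach is approached as far as the arm can. A call with a gripper value outside its range is refused whole. The fingers move at their own pace and stop on an object; FORCE is the grip in N (left out, the last holds). Time passes only in rows, so rows that do not move let the fingers close. It gives the time, the measured TCP pose, the force and the opening at its end, in the units of the state.
- sense(): the state, without advancing time (a new reading comes with each control period).
- grab_frame(name): name is "scene" or "side" or "wrist"; returns a dict with "color" (420x560x3 uint8, red, green, blue), "mtx" (3x3 intrinsics, pixels), "distortion" ([k1, k2, p1, p2, k3] as OpenCV has them; the pictures are not rectified), "T" (4x4, takes a point from camera to world coordinates). Camera axes: x right, y down, z forward; pixel columns grow to the right and rows downward; lengths in mm; the calibration is good to about 2 mm. A picture is of the moment at which its call begins. There is no depth.
- job.sign_off(): hands the job in, once; it reports no verdict.
The state is a dict: "clock": time; "qpos": joint angles; "qvel": joint speeds; "joint_efforts": joint torques, N m; "eef_pos": TCP position; "tcp_rot": TCP orientation; "contact_force": force on the tool from outside, world axes, zero at the start; "wrist_torque": the same for the moment, N m; "opening": opening from 0.0 (shut) to 1.0 (fully open).
Only numpy, scipy, OpenCV 4.12 (cv2) and the standard library are available. Lean on these libraries where they do the work, as an engineer would, in place of code of your own. Each camera call takes 0.05 s, during which the arm holds its last target.

## Working session

There is one attempt and no reset: what is moved stays moved. The work goes in short steps, Python scripts to look and compute and a shell command to move; the robot and the scene stay as the last step left them, time stands still between calls to the robot, and variables do not carry over. Pictures are saved under pics/ and viewed, and the job is handed in when it is done.

```bash
mkdir -p pics; ls
python3 - <<'E'
from rig import sense, grab_frame, job, r
import cv2
print(sense(), r.tip_extent)
for n in ["scene","side","wrist"]:
    f=grab_frame(n); cv2.imwrite(f"pics/{n}0.png",f["color"][:,:,::-1]); print(n,f["mtx"].round(1).tolist(),f["distortion"],f["T"].round(3).tolist())
E
```

```text
pics
{'clock': 0.0, 'qpos': array([-2.41530206e-03,  3.53657683e-01,  1.63414656e+00, -3.56810194e-05,
        1.15520756e+00, -2.36475009e-03]), 'qvel': array([-4.32874919e-05,  2.11528342e-03, -1.19801447e-03, -2.61296768e-04,
       -3.31072922e-04, -4.48301390e-04]), 'joint_efforts': array([-2.03471049e-03, -6.05236173e+01, -3.42063046e+01, -2.62302356e-04,
        9.48130677e-03,  3.61521288e-06]), 'eef_pos': array([ 6.24759272e+02, -1.45075267e-02,  4.03950241e+02]), 'tcp_rot': array([-3.14017343e+00,  2.92673111e-05,  1.57076022e+00]), 'contact_force': array([ 0.33485534, -0.42216327, -0.33924887]), 'wrist_torque': array([-0.02563569, -0.03931583,  0.03627913]), 'opening': 0.9991716735098782} 173.4
scene [[445.0, 0.0, 279.4], [0.0, 445.0, 210.6], [0.0, 0.0, 1.0]] [0.05109182 0.         0.         0.         0.        ] [[0.21, 0.833, -0.511, 1141.236], [0.978, -0.174, 0.117, -134.959], [0.008, -0.525, -0.851, 1195.696], [0.0, 0.0, 0.0, 1.0]]
side [[540.6, 0.0, 283.6], [0.0, 540.6, 213.1], [0.0, 0.0, 1.0]] [-0.09702602  0.          0.          0.          0.        ] [[0.988, -0.091, 0.123, 262.442], [-0.153, -0.619, 0.77, -1347.958], [0.006, -0.78, -0.626, 1252.015], [0.0, 0.0, 0.0, 1.0]]
wrist [[308.5, 0.0, 281.6], [0.0, 308.5, 212.5], [0.0, 0.0, 1.0]] [-0.04586568  0.          0.          0.          0.        ] [[1.0, -0.001, -0.001, 625.392], [-0.001, -0.953, -0.302, 77.625], [-0.0, 0.302, -0.953, 372.936], [0.0, 0.0, 0.0, 1.0]]
```

View pics/scene0.png

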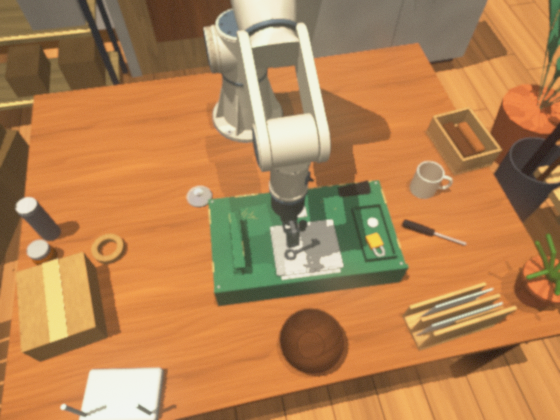

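View pics/side0.png

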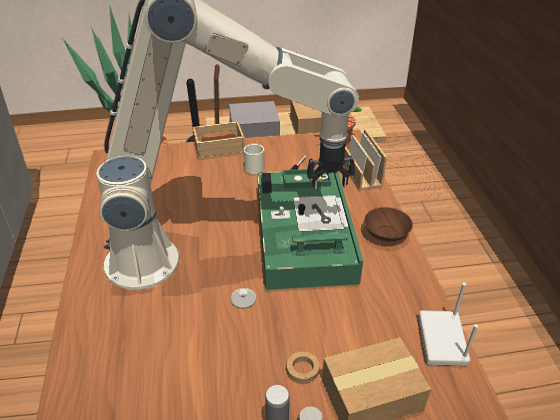

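View pics/wrist0.png

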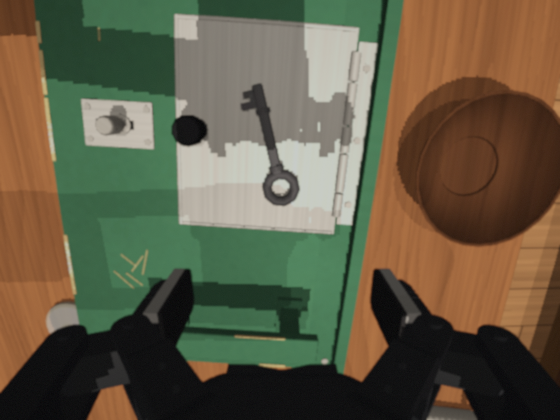

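The wrist view looks straight down: key from bow (281,187) to bit (257,95), flap knob (188,130), bolt knob (105,125). The ledge is at the right end (-y), at about (237,240) in the scene view. Next I'll build the ray helpers and zoom in.

```bash
cat > h.py <<'E'
from rig import sense, grab_frame, job, r
import cv2, numpy as np
def ray(f,u,v):
    p=cv2.undistortPoints(np.array([[[u,v]]],float),f["mtx"],np.array(f["distortion"]))[0,0]
    T=np.array(f["T"]); return T[:3,3],T[:3,:3]@np.array([p[0],p[1],1.])
def onz(f,u,v,z):
    o,d=ray(f,u,v); return o+d*(z-o[2])/d[2]
def proj(f,P):
    T=np.linalg.inv(np.array(f["T"]));R=T[:3,:3]
    return cv2.projectPoints(np.array(P,float).reshape(-1,1,3),cv2.Rodrigues(R)[0],T[:3,3],f["mtx"],np.array(f["distortion"]))[0][:,0]
def crop(f,name,u0,v0,u1,v1,s):
    cv2.imwrite(f"pics/{name}.png",cv2.resize(f["color"][v0:v1,u0:u1,::-1],None,fx=s,fy=s,interpolation=cv2.INTER_CUBIC))
def st():
    s=sense(); return {k:np.round(s[k],3).tolist() for k in("clock","eef_pos","tcp_rot","contact_force","opening","qpos")}
E
python3 - <<'E'
from h import *
f=grab_frame("wrist");crop(f,"w1",60,0,400,240,2.3)
f=grab_frame("scene");crop(f,"s1",190,170,420,310,3.4)
f=grab_frame("side");crop(f,"d1",240,150,380,300,4)
E
```

```text
(no output)
```

View pics/w1.png

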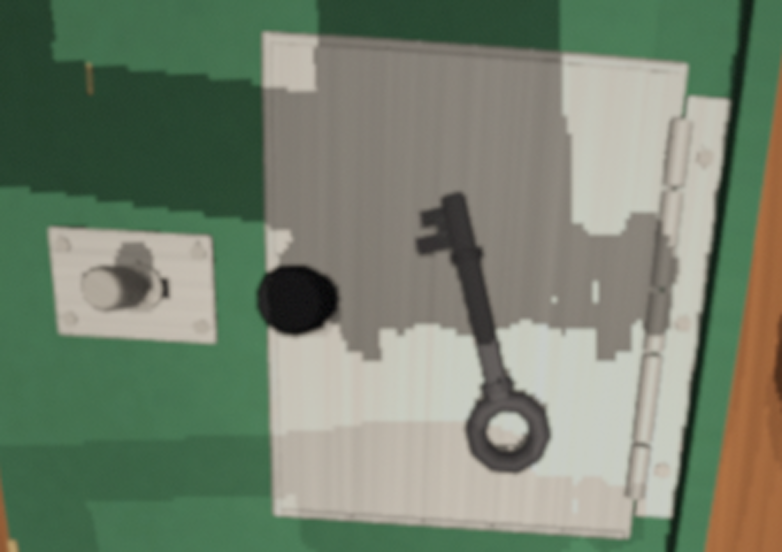

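View pics/s1.png

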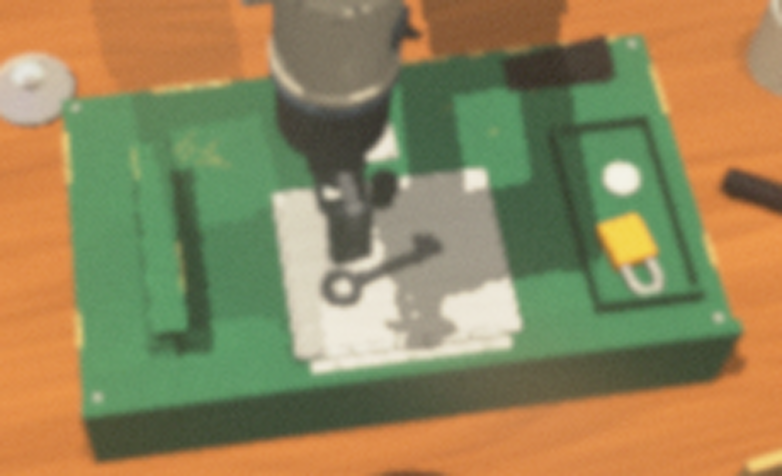

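View pics/d1.png

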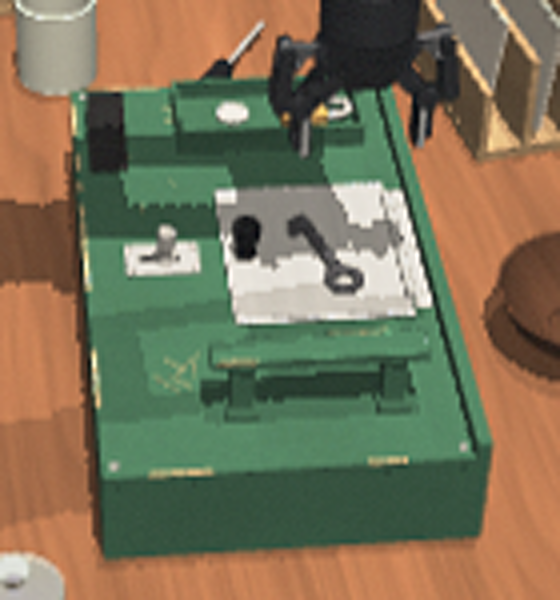

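The crops show everything clearly. I'll cast rays for the main points.

Run:
```python
from h import *
f=grab_frame("wrist")
W=lambda u,v,z:onz(f,60+u/2.3-.3,v/2.3-.3,z).round(1)
for n,u,v,z in [("flapFL",263,33,93),("flapFR",275,517,93),("flapBL",688,64,93),("flapBR",630,537,93),("flapknobtop",298,299,126),("boltknobtop",103,288,121),
 ("bowc",508,430,100),("bittip",452,194,102),("shank1",490,345,101),("shank2",466,250,102),("plateFL",48,227,91),("plateBL",213,237,91),("plateBR",216,343,91),("plateFR",57,334,91)]: print(n,W(u,v,z))
s=grab_frame("scene");d=grab_frame("side")
S=lambda u,v,z:onz(s,190+u/3.4-.35,170+v/3.4-.35,z).round(1)
D=lambda u,v,z:onz(d,240+u/4-.4,150+v/4-.4,z).round(1)
print("scene ledge",S(137,142,148),S(165,140,148),S(152,334,148),S(186,331,148))
print("scene flap", S(275,193,93),S(484,170,93),"key",S(343,288,100),S(435,240,100))
print("side ledge",D(211,344,148),D(431,337,148),D(428,358,148),D(212,366,148))
print("side flap",D(215,190,93),D(238,323,93),D(402,184,93), "key",D(344,279,100),D(298,226,100),"knob",D(246,222,126))
```

```text
flapFL [538.8 157.4  93. ]
flapFR [526.3 -23.2  93. ]
flapBL [688.7 146.9  93. ]
flapBR [676.3 -32.4  93. ]
flapknobtop [553.6  67.1 126. ]
boltknobtop [483.8  71.5 121. ]
bowc [624.7  15.6 100. ]
bittip [604.9 102.3 102. ]
shank1 [618.   48.8 101. ]
shank2 [609.6  83.2 102. ]
plateFL [448.7  93.8  91. ]
plateBL [512.8  88.9  91. ]
plateBR [509.3  49.1  91. ]
plateFR [445.1  53.4  91. ]
scene ledge [ 486.4 -125.1  148. ] [ 489.2 -102.6  148. ] [ 656.4 -139.9  148. ] [ 659.3 -114.5  148. ]
scene flap [525.3 -19.3  93. ] [539.6 158.2  93. ] key [626.2  15.9 100. ] [599.3  99.1 100. ]
side ledge [ 488.6 -104.1  148. ] [ 659.8 -121.2  148. ] [ 651.5 -144.9  148. ] [ 485.1 -129.4  148. ]
side flap [537.8 162.5  93. ] [526.2 -19.4  93. ] [704.8 147.   93. ] key [622.7  15.4 100. ] [598.6  92.  100. ] knob [548.5  71.3 126. ]
```

Views agree well:
- **Shelf:** yaw is about -0.068.
- **Key:** shank direction is about 1.795 rad, origin about (617,48).
- **Ledge:** middle is about (572,-122.5), yaw about -0.085.

I'll move over the shank with the jaws partly closed, to clear the flap knob.

```bash
python3 -m creep '[[0,0,0,28,-5,0,0.65],[0,0,0,28,-5,0,0.65],[0,0,-0.112,0,0,20,0.65],[0,0,-0.112,0,0,30,0.65],[0,0,0,0,0,0,0.65],[0,0,0,0,0,0,0.65]]' 30
python3 - <<'E'
from h import *
print(st(),r.tip_extent)
f=grab_frame("wrist");crop(f,"w2",0,0,560,420,1.4)
c=sense();p=c["eef_pos"]
print(proj(f,[[p[0],p[1],100],[615.1,57.5,102],[617.4,47.8,102],[624.7,15.6,100],[604.9,102.3,102]]))
E
```

```text
clock: 0.95
eef_pos: [615.6, 58.1, 355.6]
tcp_rot: [3.137, 0.001, 1.797]
contact_force: [0.8, 0.4, 0.8]
opening: 0.353
{'clock': 0.95, 'eef_pos': [615.57, 58.072, 355.575], 'tcp_rot': [3.137, 0.001, 1.797], 'contact_force': [0.793, 0.391, 0.773], 'opening': 0.353, 'qpos': [0.092, 0.391, 1.695, -0.0, 1.051, -0.135]} 173.4
[[278.68026889 220.1892935 ]
 [278.32080935 221.47861563]
 [278.45916927 233.64434378]
 [278.50159435 270.55287908]
 [278.21371893 161.16277874]]
```

View pics/w2.png

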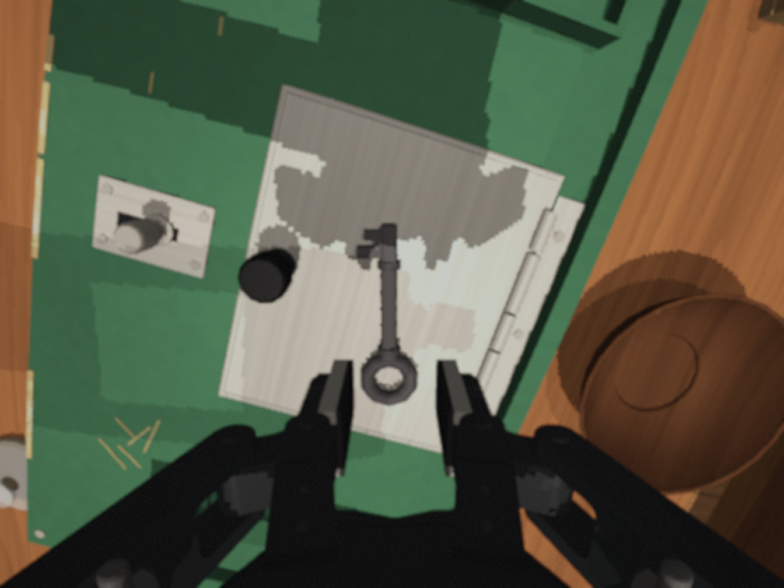

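The shank is vertical at column 389 (278 unscaled), midway between the fingers (340 and 445) and where predicted. Descending now.

```bash
python3 -m creep '[[0,0,0,0,0,30,0.65],[0,0,0,0,0,30,0.65],[0,0,0,0,0,18,0.65],[0,0,0,0,0,4,0.65],[0,0,0,0,0,0,0.65]]'
python3 - <<'E'
from h import *
print(st())
f=grab_frame("side");crop(f,"d3",270,160,370,260,6)
E
```

```text
clock: 1.42
eef_pos: [619.6, 56.6, 279.3]
tcp_rot: [3.127, 0.002, 1.78]
contact_force: [0.5, -0.8, 0.6]
opening: 0.349
{'clock': 1.417, 'eef_pos': [619.616, 56.581, 279.288], 'tcp_rot': [3.127, 0.002, 1.78], 'contact_force': [0.484, -0.775, 0.568], 'opening': 0.349, 'qpos': [0.089, 0.484, 1.745, -0.0, 0.899, -0.12]}
```

View pics/d3.png

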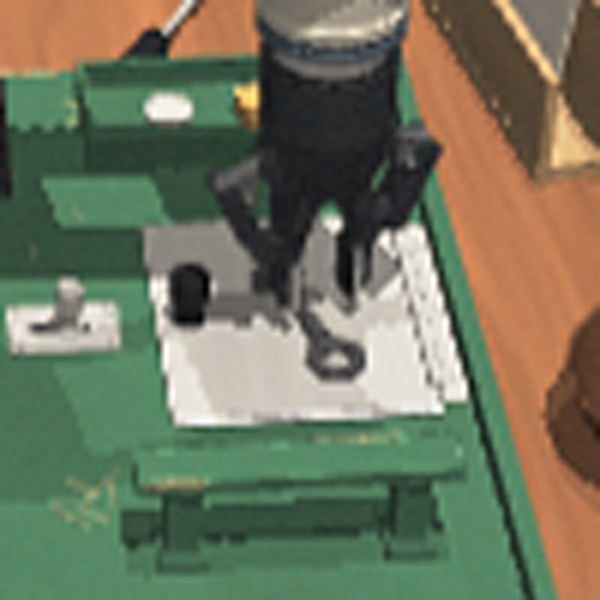

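```bash
python3 -m creep '[[0.014,0,-0.015,2,-4,0,0.65],[0,0,0,0,0,3,0.65],[0,0,0,0,0,3,0.65],[0,0,0,0,0,0,0.65]]'
```

```text
clock: 1.8
eef_pos: [616.9, 57.6, 279.1]
tcp_rot: [3.135, 0.003, 1.794]
contact_force: [-0.5, 0.0, -0.5]
opening: 0.351
```

```bash
python3 -m creep '[[0,0,0,0,-1,6,0.65]]'; python3 -m creep '[[0,0,0,0,-1,5,0.65]]'
```

```text
clock: 1.88
eef_pos: [616.8, 57.5, 274.6]
tcp_rot: [3.132, 0.004, 1.794]
contact_force: [0.9, 0.6, 0.9]
opening: 0.35
clock: 1.97
eef_pos: [615.8, 57.2, 269.5]
tcp_rot: [3.131, 0.004, 1.794]
contact_force: [-0.5, 0.1, -0.4]
opening: 0.351
```

```bash
python3 -m creep '[[0,0,0,0,0,2,0.8],[0,0,0,0,0,0,0.9],[0,0,0,0,0,0,1],[0,0,0,0,0,0,1],[0,0,0,0,0,0,1],[0,0,0,0,0,0,1]]' 40
python3 - <<'E'
from h import *
f=grab_frame("side");crop(f,"d4",270,160,370,260,6)
f=grab_frame("wrist");crop(f,"w4",0,0,560,420,1.4)
E
```

```text
clock: 2.47
eef_pos: [615.1, 57.1, 266.9]
tcp_rot: [3.133, 0.004, 1.794]
contact_force: [-0.8, 0.0, 4.0]
opening: 0.087
```

View pics/d4.png

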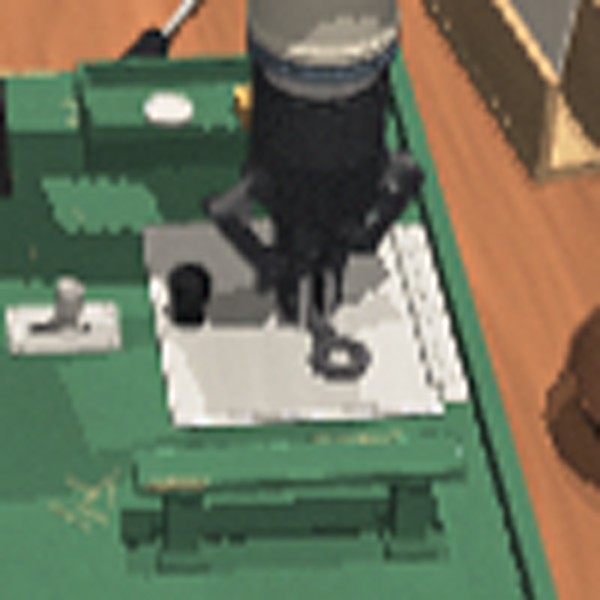

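View pics/w4.png

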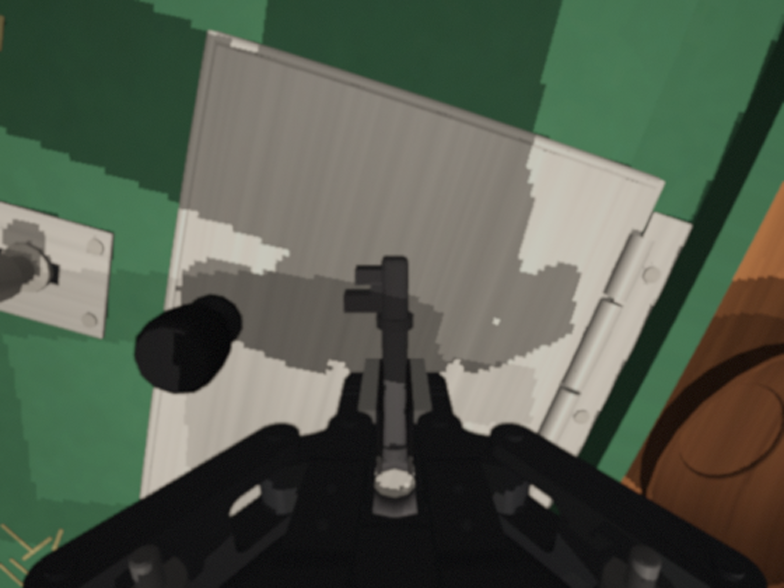

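The shank (column 395) is gripped between both pads, with the opening at 0.087. The fingertips lightly touched the flap, so the key underside is about 174 mm below the TCP. Lifting straight up.

```bash
python3 -m creep '[[0,0,0,0,0,-5,1],[0,0,0,0,0,-20,1],[0,0,0,0,0,-35,1],[0,0,0,0,0,-35,1],[0,0,0,0,0,-10,1],[0,0,0,0,0,0,1]]'
python3 - <<'E'
from h import *
f=grab_frame("side");crop(f,"d5",240,100,380,270,4)
f=grab_frame("wrist");crop(f,"w5",0,0,560,420,1.4)
E
```

```text
clock: 3.07
eef_pos: [612.7, 57.2, 372.4]
tcp_rot: [-3.141, 0.002, 1.794]
contact_force: [0.7, -0.4, -2.3]
opening: 0.093
```

View pics/d5.png

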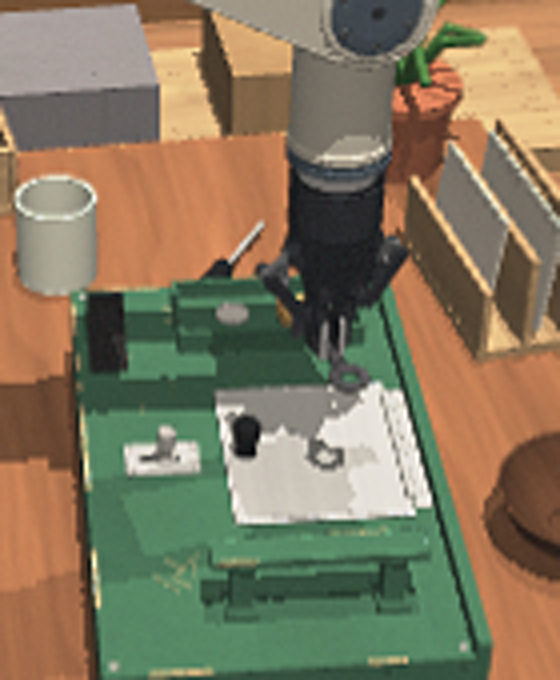

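View pics/w5.png

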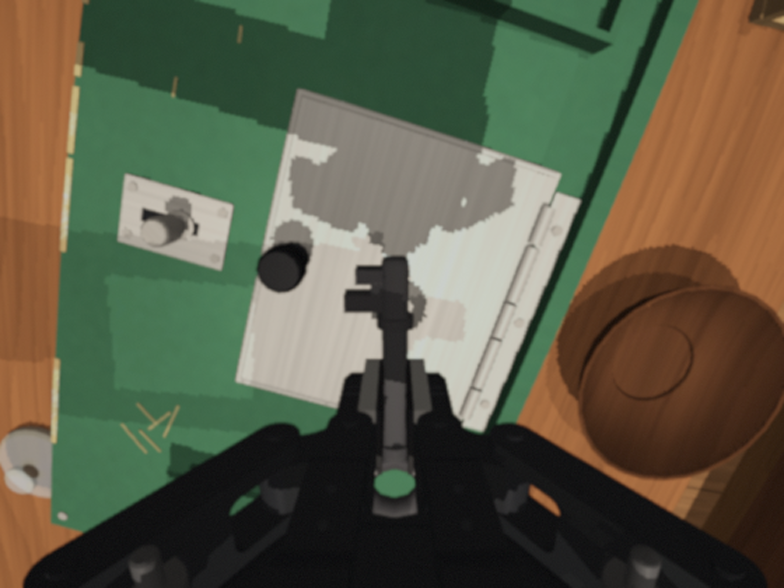

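The key hangs level and unchanged in the grip, with the bit at (395,260). Rotating towards the ledge's direction.

```bash
python3 -m creep '[[0,0,-0.115,0,0,0,1],[0,0,-0.12,0,0,0,1],[0,0,-0.12,0,0,0,1],[0,0,-0.12,0,0,0,1],[0,0,-0.12,0,0,0,1],[0,0,-0.12,0,0,0,1],[0,0,-0.12,0,0,0,1],[0,0,-0.12,0,0,0,1],[0,0,-0.12,0,0,0,1],[0,0,-0.12,0,0,0,1]]'; python3 -m creep '[[0,0,-0.05,0,0,0,1],[0,0,0,10,-30,0,1],[0,0,0,10,-30,0,1],[0,0,0,10,-30,0,1],[0,0,0,0,-30,0,1],[0,0,0,0,0,0,1]]'
```

```text
clock: 4.0
eef_pos: [605.7, 56.5, 346.2]
tcp_rot: [-3.132, -0.034, 3.033]
contact_force: [0.6, 0.3, -1.6]
opening: 0.089
clock: 4.5
eef_pos: [564.6, -63.8, 333.2]
tcp_rot: [-3.134, -0.055, 3.1]
contact_force: [0.5, 0.3, -1.8]
opening: 0.09
```

The pose drifted in height and pitch. I'll correct that before moving on.

```bash
python3 -m creep '[[0,0,0,0,0,-30,1],[0,-0.055,0.043,0,0,-10,1],[0,0,0,0,0,-5,1]]'
python3 - <<'E'
from h import *
print(st())
f=grab_frame("wrist");crop(f,"w6",0,0,560,420,1.4)
f=grab_frame("scene");crop(f,"s6",190,170,420,310,3.4)
E
```

```text
clock: 4.75
eef_pos: [564.1, -65.3, 370.7]
tcp_rot: [-3.134, -0.013, 3.052]
contact_force: [-0.8, -0.3, -1.3]
opening: 0.086
{'clock': 4.75, 'eef_pos': [564.116, -65.291, 370.739], 'tcp_rot': [-3.134, -0.013, 3.052], 'contact_force': [-0.797, -0.303, -1.264], 'opening': 0.086, 'qpos': [-0.115, 0.304, 1.786, -0.009, 1.065, -1.592]}
```

View pics/w6.png

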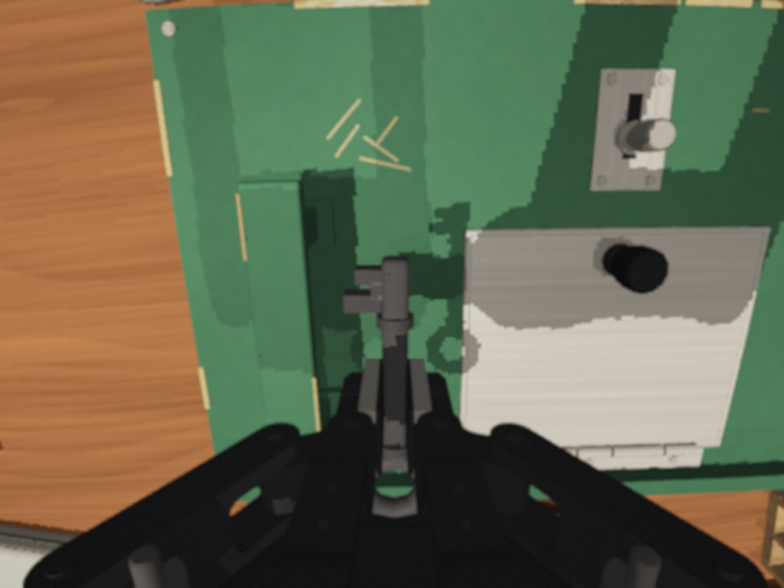

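View pics/s6.png

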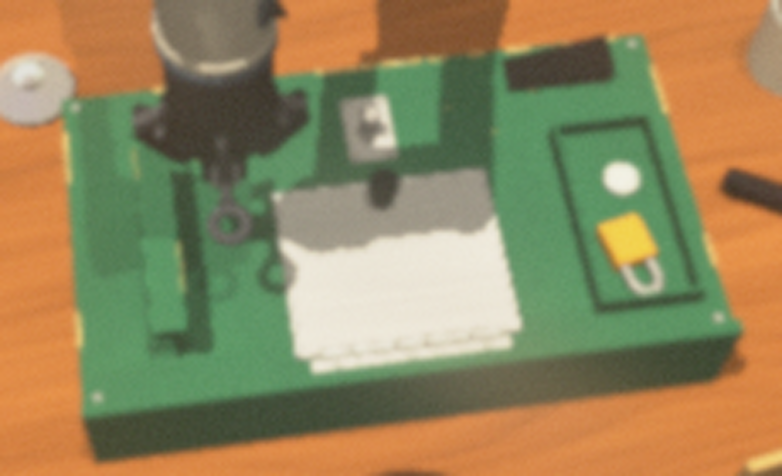

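The wrist view shows the ledge's front corners at (238,182) and (302,180), and its inner edge running to (320,430). Measuring the ledge at z = 148.

Run:
```python
from h import *
f=grab_frame("wrist")
W=lambda u,v,z:onz(f,u/1.4-.15,v/1.4-.15,z).round(1)
print([W(*p,148) for p in [(238,182),(302,180),(311,300),(320,430)]])
p=sense()["eef_pos"]; print(p)
# key tip points at height TCP-170
z=p[2]-170; print(W(395,258,z),W(395,325,z),W(395,440,z))
crop(f,"w7",150,110,330,320,2.8)
```

```text
[array([ 487. , -128.5,  148. ]), array([ 488.8, -100.3,  148. ]), array([ 543.3, -104.1,  148. ]), array([ 613.7, -109.7,  148. ])]
[564.46563825 -64.871362   370.84358403]
[516.  -61.8 200.8] [539.5 -63.8 200.8] [585.8 -67.8 200.8]
```

View pics/w7.png

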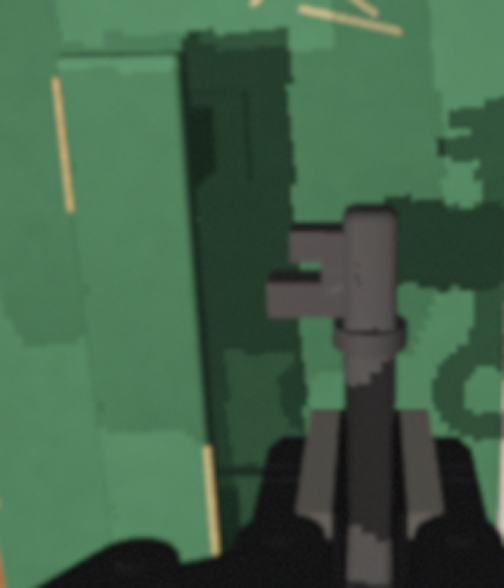

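```bash
python3 -m creep '[[0,0,0,0,-28,0,1],[0,0,0,0,-27,0,1],[-0.008,-0.018,-0.014,-3,0,0,1],[0,0,0,0,0,0,1]]'; python3 -m creep '[[0,-0.01,0,0,0,0,1],[0,0,0,0,0,0,1]]'
```

```text
clock: 5.23
eef_pos: [562.3, -119.2, 366.1]
tcp_rot: [3.139, -0.008, 3.079]
contact_force: [0.4, 0.2, -1.2]
opening: 0.093
clock: 5.4
eef_pos: [561.9, -118.7, 363.9]
tcp_rot: [3.139, -0.002, 3.079]
contact_force: [0.3, 0.3, -1.4]
opening: 0.085
```

```bash
python3 -m creep '[[0,0,0.013,0,-1.5,0,1],[0,0,0,0,0,15,1],[0,0,0,0,0,12,1],[0,0,0,0,0,0,1]]'
python3 - <<'E'
from h import *
print(st())
f=grab_frame("wrist");crop(f,"w8",0,0,560,420,1.4)
f=grab_frame("side");crop(f,"d8",240,130,380,280,4)
E
```

```text
clock: 5.73
eef_pos: [561.6, -118.0, 335.3]
tcp_rot: [3.139, -0.004, 3.066]
contact_force: [-1.0, 0.4, -1.4]
opening: 0.092
{'clock': 5.733, 'eef_pos': [561.624, -118.007, 335.327], 'tcp_rot': [3.139, -0.004, 3.066], 'contact_force': [-1.0, 0.391, -1.376], 'opening': 0.092, 'qpos': [-0.21, 0.352, 1.807, 0.002, 0.988, -1.707]}
```

View pics/w8.png

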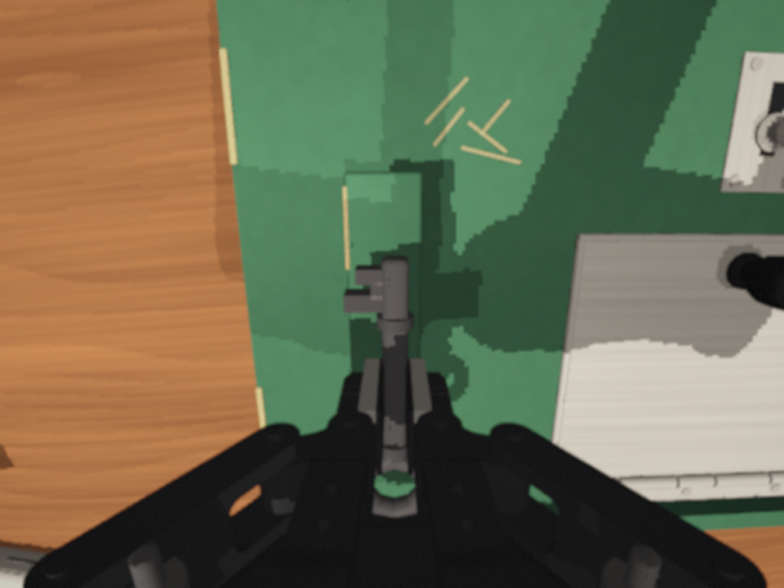

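View pics/d8.png

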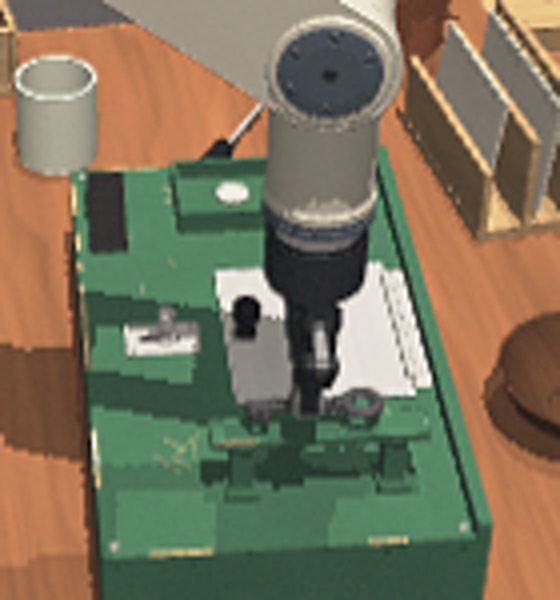

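The ledge spans columns 346–421 (middle about 384) against the key at 395, so the key needs to go about 3.5 mm further towards -y. Then I'll lower it.

```bash
python3 -m creep '[[0,0,0,0,-5,0,1],[0,0,0,0,0,6,1],[0,0,0,0,0,0,1]]'; python3 -m creep '[[0,0,0,0,0,3,1]]'
```

```text
clock: 6.08
eef_pos: [562.3, -123.5, 332.0]
tcp_rot: [3.14, -0.001, 3.067]
contact_force: [-0.1, 0.6, -1.6]
opening: 0.088
clock: 6.17
eef_pos: [562.7, -123.7, 329.6]
tcp_rot: [3.14, 0.001, 3.067]
contact_force: [0.1, -0.9, -1.2]
opening: 0.091
```

```bash
python3 -m creep '[[0,0,0,0,2,3,1]]'; python3 -m creep '[[0,0,0,0,0.5,3,1]]';  python3 -m creep '[[0,0,0,0,0,2,1]]'
```

```text
clock: 6.25
eef_pos: [562.9, -122.0, 326.6]
tcp_rot: [3.14, 0.001, 3.066]
contact_force: [-0.2, 0.1, -1.4]
opening: 0.087
clock: 6.33
eef_pos: [563.0, -121.3, 323.5]
tcp_rot: [3.14, 0.002, 3.066]
contact_force: [0.3, -0.1, -1.6]
opening: 0.09
clock: 6.42
eef_pos: [562.9, -121.2, 321.8]
tcp_rot: [3.14, 0.001, 3.066]
contact_force: [-12.1, 2.2, 33.5]
opening: 0.093
```

Run:
```python
from h import *
print(st())
f=grab_frame("wrist");crop(f,"w9",0,0,560,420,1.4)
f=grab_frame("side");crop(f,"d9",270,180,370,260,7)
```

```text
{'clock': 6.417, 'eef_pos': [562.929, -121.209, 321.803], 'tcp_rot': [3.14, 0.001, 3.066], 'contact_force': [-12.113, 2.207, 33.523], 'opening': 0.093, 'qpos': [-0.215, 0.37, 1.815, 0.002, 0.956, -1.712]}
```

View pics/w9.png

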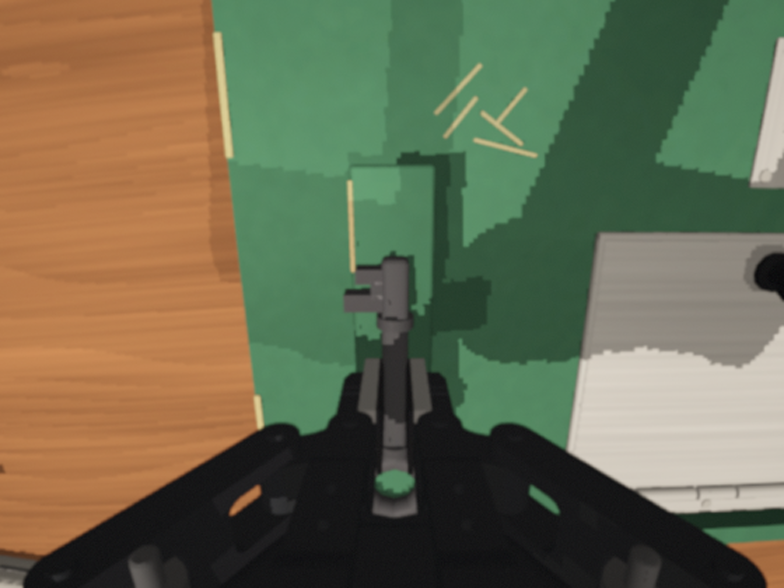

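View pics/d9.png

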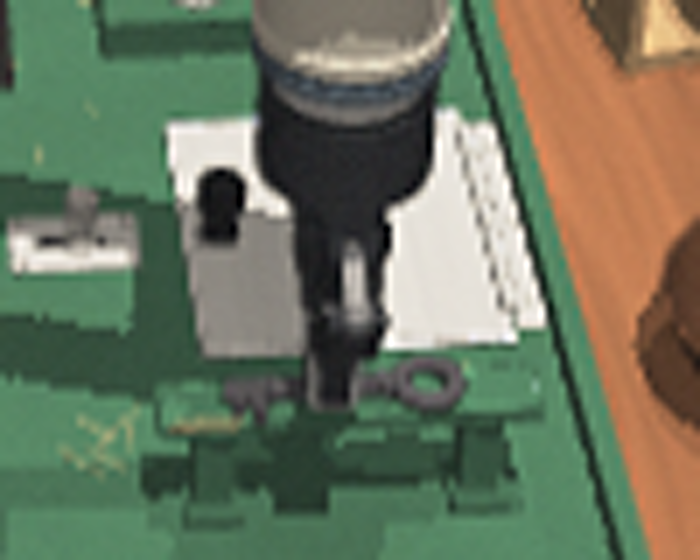

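The key is on the ledge, centred (ledge 354–433, key 395), pressing at 33 N. I'll ease off slightly and open.

```bash
python3 -m creep '[[0,0,0,0,0,-0.8,1],[0,0,0,0,0,0,0.85],[0,0,0,0,0,0,0.7],[0,0,0,0,0,0,0.6],[0,0,0,0,0,0,0.6],[0,0,0,0,0,-3,0.6],[0,0,0,0,0,-20,0.6],[0,0,0,0,0,-35,0.6],[0,0,0,0,0,-35,0.6],[0,0,0,0,0,0,0.6]]'
python3 - <<'E'
from h import *
print(st())
f=grab_frame("wrist");crop(f,"w10",0,0,560,420,1.4)
f=grab_frame("side");crop(f,"d10",240,130,380,280,4)
E
```

```text
clock: 7.35
eef_pos: [562.4, -121.0, 417.4]
tcp_rot: [3.139, -0.004, 3.067]
contact_force: [1.0, -0.7, 0.6]
opening: 0.401
{'clock': 7.35, 'eef_pos': [562.419, -120.99, 417.393], 'tcp_rot': [3.139, -0.004, 3.067], 'contact_force': [1.045, -0.741, 0.602], 'opening': 0.401, 'qpos': [-0.215, 0.265, 1.727, 0.002, 1.153, -1.712]}
```

View pics/w10.png

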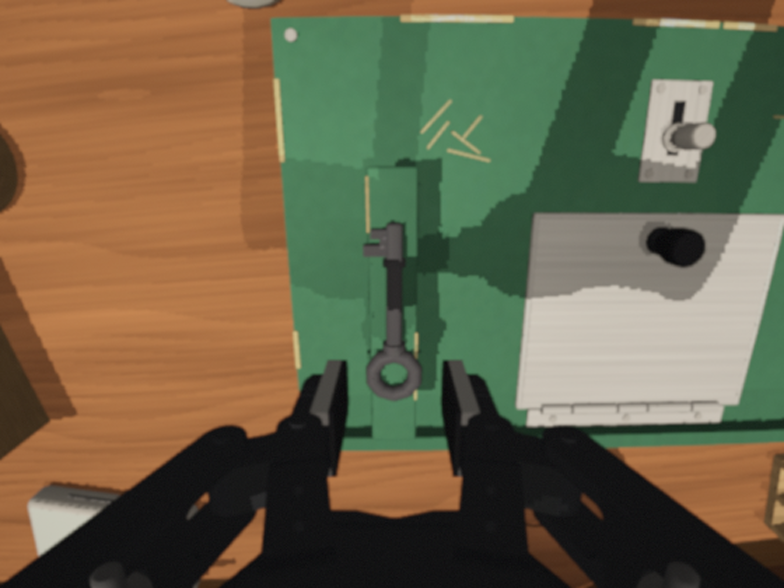

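View pics/d10.png

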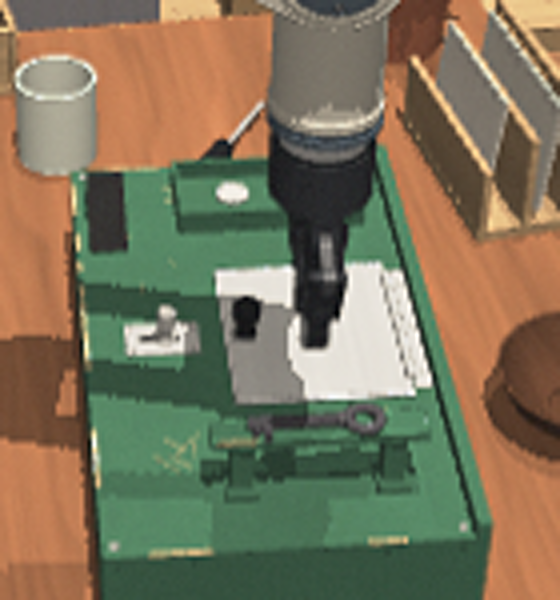

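The key is let go and sits centred lengthwise on the ledge. The knob top is at (684,247) and the bolt knob at (702,136). Locating both knobs now.

Run:
```python
from h import *
f=grab_frame("wrist");d=grab_frame("side");s=grab_frame("scene")
crop(f,"w11",370,0,560,310,2.6);crop(d,"d11",265,195,315,225,14);crop(s,"s11",270,190,330,240,12)
W=lambda u,v,z:onz(f,u/1.4-.15,v/1.4-.15,z).round(1)
print(W(684,247,126),W(702,136,121),W(534,213,93),W(783,213,93),W(670,165,91))
```

```text
[544.5  60.  126. ] [479.8  67.3 121. ] [521.7 -23.2  93. ] [533. 152.  93.] [496.6  68.1  91. ]
```

View pics/w11.png

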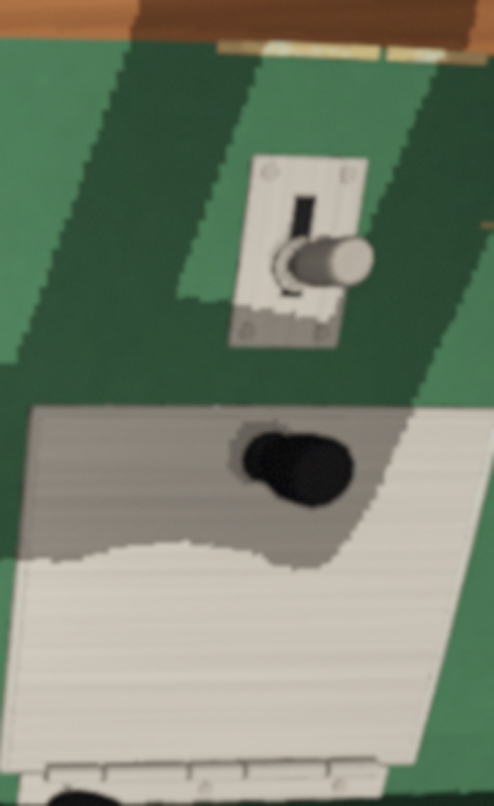

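View pics/d11.png

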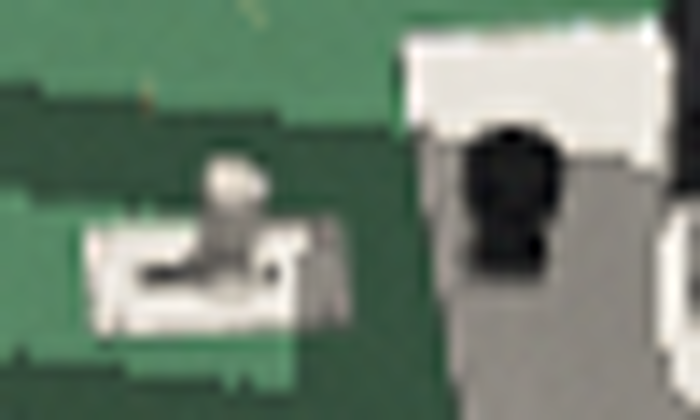

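View pics/s11.png

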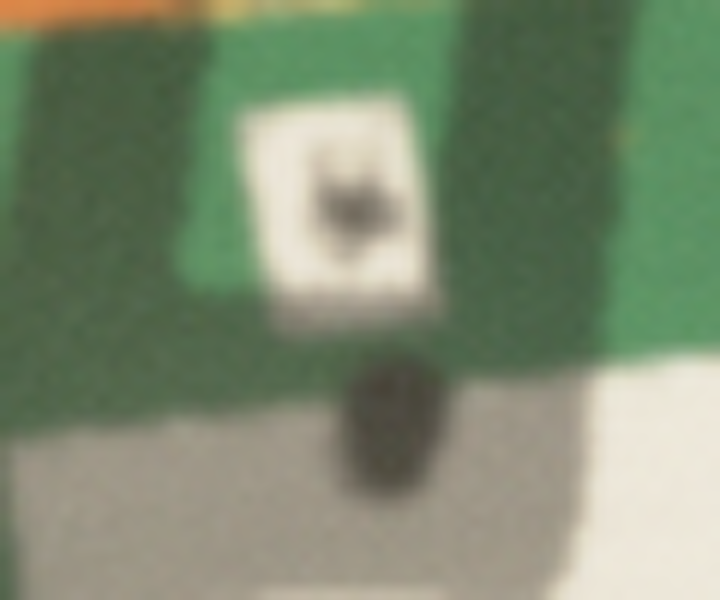

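```bash
python3 -m creep '[[0,0,0,5,37,0,0.4],[0,0,0,5,37,0,0.4],[0,0,0,5,37,0,0.4],[0,0,0,5,37,0,0.4],[0,0,0,6,37,0,0.4],[0,0,0,0,0,0,0.4]]'
python3 - <<'E'
from h import *
print(st())
f=grab_frame("wrist");crop(f,"w12",0,0,560,420,1.4)
E
```

```text
clock: 8.1
eef_pos: [546.5, 70.4, 402.4]
tcp_rot: [3.139, -0.026, 3.059]
contact_force: [0.7, 0.3, -0.3]
opening: 0.603
{'clock': 8.1, 'eef_pos': [546.544, 70.35, 402.439], 'tcp_rot': [3.139, -0.026, 3.059], 'contact_force': [0.658, 0.339, -0.347], 'opening': 0.603, 'qpos': [0.123, 0.247, 1.786, 0.008, 1.132, -1.369]}
```

View pics/w12.png

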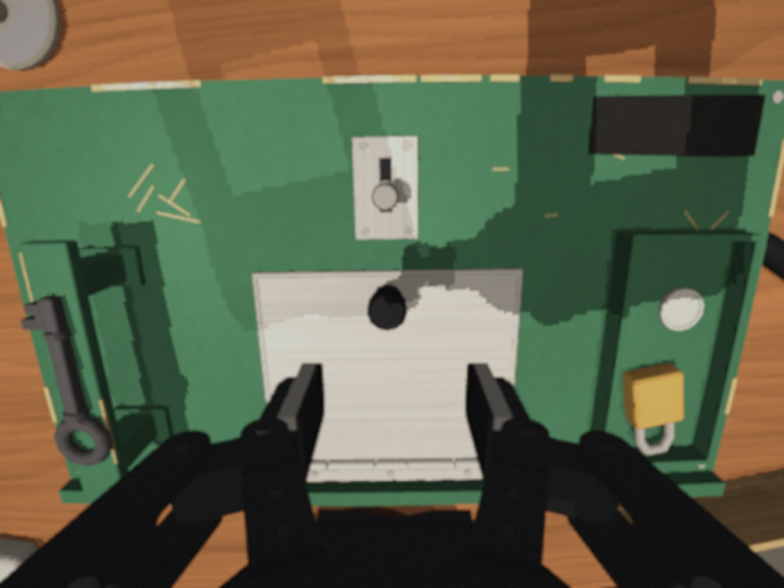

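The knob's top is at (388,306), slightly left of the jaws' centre line (395). Levelling the tool, then re-measuring.

```bash
python3 -m creep '[[0,-0.026,-0.015,0,0,-1,0.4],[0,0,0,0,0,-1,0.4],[0,0,0,0,0,0,0.4]]'
python3 - <<'E'
from h import *
print(st())
f=grab_frame("wrist");crop(f,"w13",200,120,360,340,2.6)
W=lambda u,v,z:onz(f,u,v,z).round(1)
hsv=cv2.cvtColor(f["color"],cv2.COLOR_RGB2HSV)
m=(hsv[...,2]<45).astype(np.uint8); m[:190]=0;m[255:]=0;m[:,:240]=0;m[:,320:]=0
n,l,s,c=cv2.connectedComponentsWithStats(m); print(s[1:],c[1:])
i=1+s[1:,4].argmax(); print("blob c at z120",W(*c[i],120),"z126",W(*c[i],126))
E
```

```text
clock: 8.4
eef_pos: [546.0, 68.3, 401.1]
tcp_rot: [-3.14, -0.005, 3.078]
contact_force: [0.7, -0.8, 0.2]
opening: 0.599
{'clock': 8.4, 'eef_pos': [545.995, 68.326, 401.058], 'tcp_rot': [-3.14, -0.005, 3.078], 'contact_force': [0.728, -0.813, 0.182], 'opening': 0.599, 'qpos': [0.122, 0.242, 1.796, -0.0, 1.108, -1.385]}
[[267 198  26  31 608]] [[279.70230263 213.34868421]]
blob c at z120 [548.   66.5 120. ] z126 [546.1  66.7 126. ]
```

View pics/w13.png

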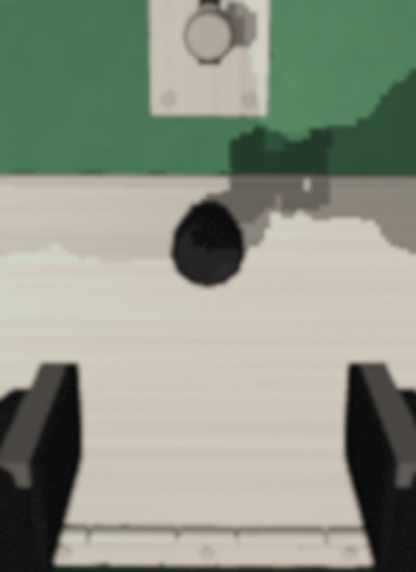

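```bash
python3 -m creep '[[0,0,0,-3,-1,30,0.4],[0,0,0,0,0,30,0.4],[0,0,0,0,0,30,0.4],[0,0,0,0,0,0,0.4]]';  python3 - <<'E'
from h import *
f=grab_frame("wrist");crop(f,"w14",0,0,560,420,1.4)
f=grab_frame("side");crop(f,"d14",240,130,380,280,4)
E
```

```text
clock: 8.78
eef_pos: [550.0, 63.4, 309.8]
tcp_rot: [-3.141, -0.002, 3.072]
contact_force: [-1.4, -0.8, -1.7]
opening: 0.6
```

View pics/w14.png

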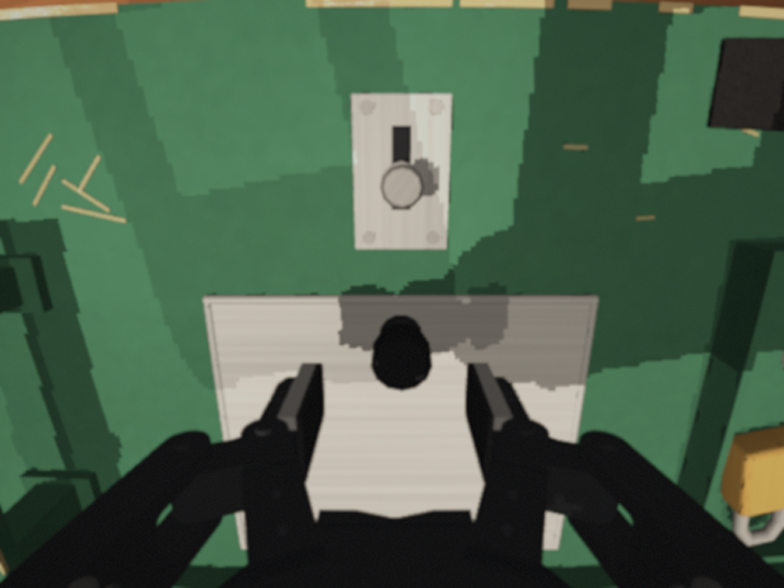

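View pics/d14.png

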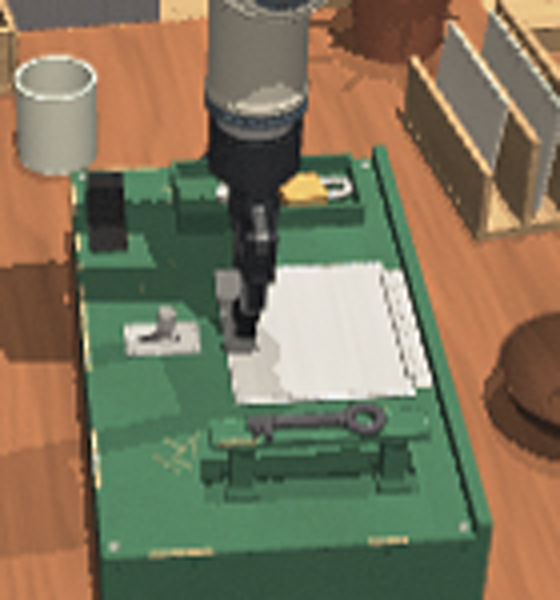

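```bash
python3 - <<'E'
from h import *
f=grab_frame("wrist");print(onz(f,402/1.4,362/1.4,126),onz(f,402/1.4,355/1.4,118),onz(f,401/1.4,297/1.4,93), sense()["eef_pos"])
E
python3 -m creep '[[0,0,0,0,3,20,0.4],[0,0,0,0,0,12,0.4],[0,0,0,0,0,4,0.4]]'
```

```text
[553.07213279  67.06053253 126.        ] [553.80083939  67.15796749 118.        ] [536.31230619  68.29239757  93.        ] [552.40383319  64.06047381 315.53723119]
clock: 9.18
eef_pos: [556.1, 66.7, 285.4]
tcp_rot: [3.139, 0.017, 3.071]
contact_force: [-0.2, -0.2, -0.2]
opening: 0.601
```

```bash
python3 -m creep '[[0,0.017,0,4,0,0,0.4],[0,0,0,0,0,5,0.4],[0,0,0,0,0,0,0.4]]'; python3 -m creep '[[0,0,0,0,0,8,0.4]]'
```

```text
clock: 9.43
eef_pos: [552.6, 66.9, 282.3]
tcp_rot: [3.139, 0.0, 3.071]
contact_force: [-0.5, -0.0, -0.2]
opening: 0.602
clock: 9.52
eef_pos: [553.4, 67.0, 275.9]
tcp_rot: [3.138, 0.003, 3.071]
contact_force: [0.3, -0.3, 0.5]
opening: 0.6
```

```bash
python3 -m creep '[[0,0,0,1,0,2,0.6],[0,0,0,0,0,0,1],[0,0,0,0,0,0,1],[0,0,0,0,0,0,1],[0,0,0,0,0,0,1],[0,0,0,0,0,0,1]]' 40
python3 - <<'E'
from h import *
f=grab_frame("wrist");crop(f,"w15",0,0,560,420,1.4)
f=grab_frame("side");crop(f,"d15",260,180,350,250,8)
E
```

```text
clock: 10.02
eef_pos: [551.9, 65.7, 273.3]
tcp_rot: [3.141, 0.002, 3.072]
contact_force: [0.4, 0.2, -2.0]
opening: 0.274
```

View pics/w15.png

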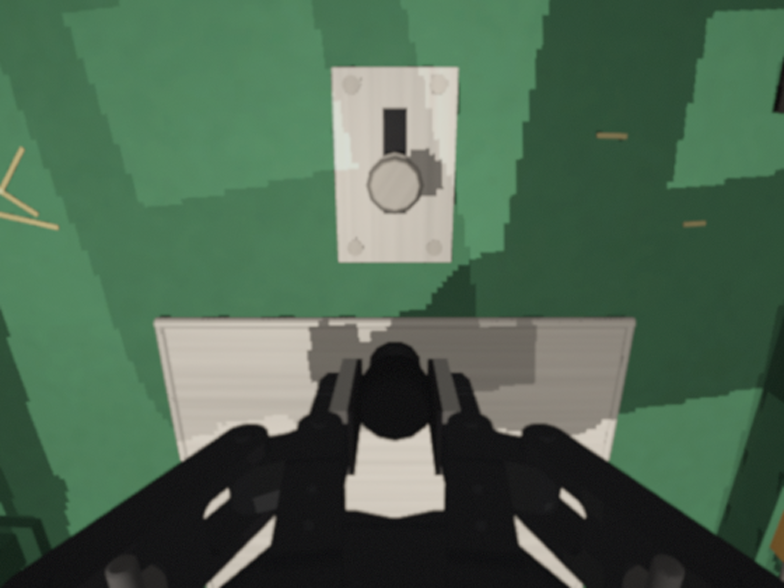

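View pics/d15.png

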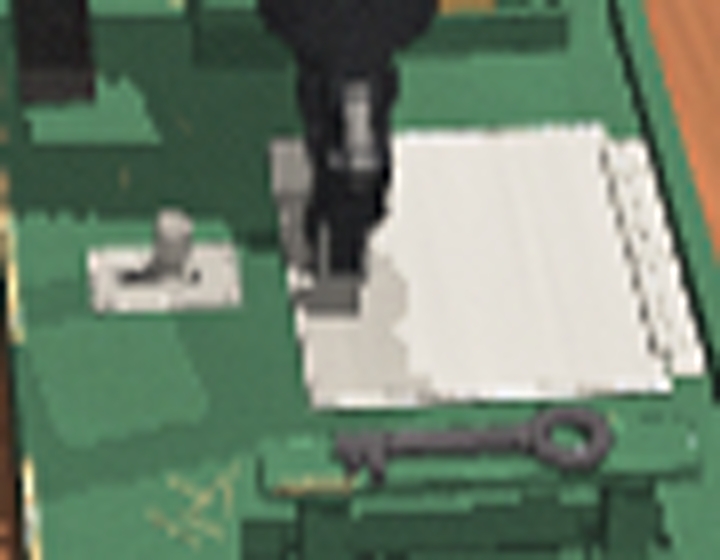

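Both pads hold the knob (opening 0.274, about 23 mm). Now the tug, in small steps while watching the force.

```bash
python3 -m creep '[[0,0,0,0,0,-3,1]]'; python3 -m creep '[[0,0,0,0,0,-3,1]]'; python3 -m creep '[[0,0,0,0,0,-2,1],[0,0,0,0,0,-1,1]]'
```

```text
clock: 10.2
eef_pos: [552.2, 65.7, 276.0]
tcp_rot: [3.141, 0.003, 3.072]
contact_force: [5.2, -1.1, -3.7]
opening: 0.276
clock: 10.28
eef_pos: [552.7, 65.7, 279.2]
tcp_rot: [3.141, 0.004, 3.072]
contact_force: [4.7, 0.2, -4.6]
opening: 0.278
clock: 10.45
eef_pos: [553.2, 65.7, 282.8]
tcp_rot: [3.141, 0.005, 3.072]
contact_force: [3.4, -0.9, -4.7]
opening: 0.276
```

The knob rose 9.5 mm with only about 4.7 N, so it seems free. Checking visually that the flap itself rose.

```bash
python3 -m creep '[[0,0,0,0,0,-3,1],[0,0,0,0,0,-3,1],[0,0,0,0,0,0,1]]'
python3 - <<'E'
from h import *
f=grab_frame("wrist");crop(f,"w16",0,0,560,420,1.4)
f=grab_frame("side");crop(f,"d16",260,180,350,250,8)
E
```

```text
clock: 10.7
eef_pos: [554.3, 65.6, 289.7]
tcp_rot: [3.141, 0.009, 3.072]
contact_force: [1.5, 0.1, -3.8]
opening: 0.27
```

View pics/w16.png

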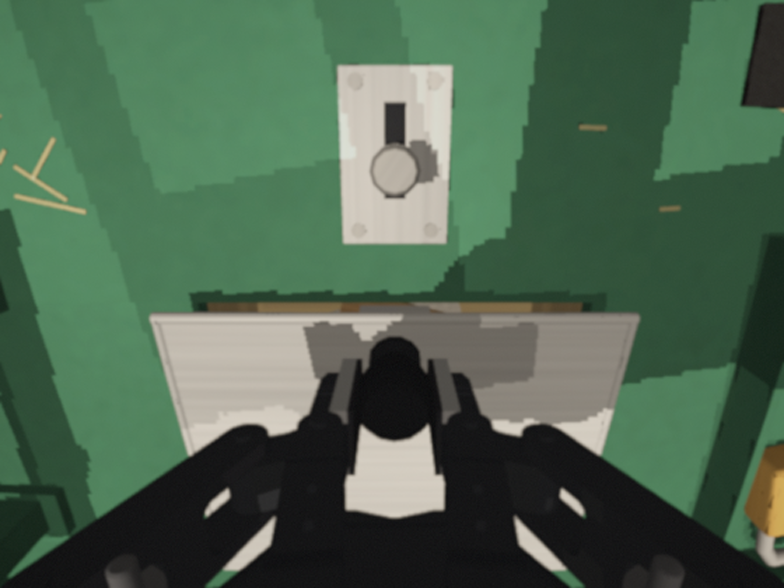

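View pics/d16.png

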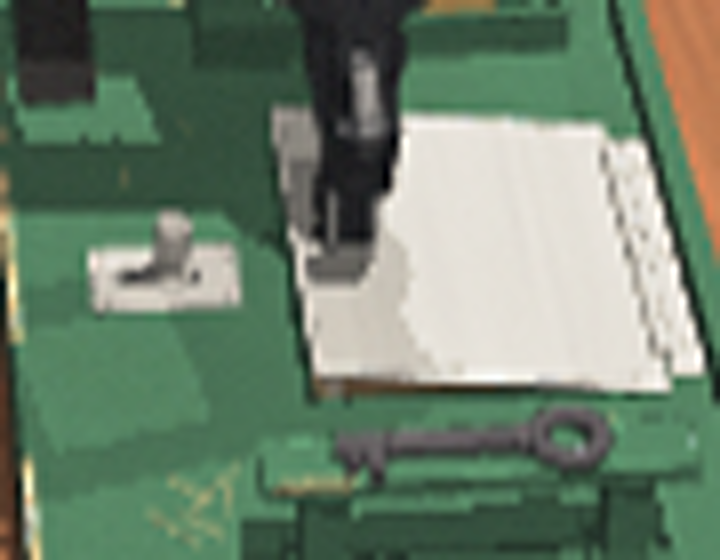

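The flap really lifts: a gap shows at (395,305), with the bolt knob unmoved. The bolt hasn't caught it, so I leave it alone and open the flap, turning the tool with it about the hinge. In the tool frame the hinge is at about (-132, 0, 177).

```bash
cat > arc.py <<'E'
from h import *
from scipy.spatial.transform import Rotation as R
s=sense();Rt=R.from_euler("xyz",s["tcp_rot"]).as_matrix()
k=s["eef_pos"]+155*Rt[:,2]
ax=np.array([.9977,-.068,0]);d=k-np.array([683.6,56.7,96]);x=d@ax;z=d[2];lat=d@np.array([.068,.9977,0])
rad=np.hypot(x,z);th=np.arctan2(z,-x)-np.arctan2(22,132)
phi=np.arctan2(-Rt[:,2]@ax,-Rt[2,2])
print("t %.2f th %.3f raderr %.1f lat %.1f phi %.3f F %s open %.3f q %s"%(s["clock"],th,rad-133.8,lat,phi,s["contact_force"].round(1),s["opening"],s["qpos"].round(2)))
print("toolx",Rt[:,0].round(3),"tooly",Rt[:,1].round(3),"tooly.axis",round(Rt[:,1]@ax,3))
def tgt(th,ph):
    kk=np.array([683.6,56.7,96])+ax*(-132*np.cos(th)+22*np.sin(th))+np.array([0,0,132*np.sin(th)+22*np.cos(th)])
    zt=-ax*np.sin(ph)-np.array([0,0,np.cos(ph)]);yt=np.array([.068,.9977,0]);xt=np.cross(yt,zt)
    Rn=np.stack([xt,yt,zt],1); w=R.from_matrix(Rt.T@Rn).as_rotvec()
    return w.round(3),(Rt.T@(kk-155*zt-s["eef_pos"])).round(1)
import sys
for a in sys.argv[1:]:
    t,p=map(float,a.split(","));print(a,*tgt(t,p))
E
python3 arc.py 0.13,0.12 0.23,0.22
```

```text
t 10.80 th 0.125 raderr 0.2 lat 0.2 phi -0.008 F [ 4.2 -1.3 -4.9] open 0.279 q [ 0.12  0.39  1.88 -0.    0.87 -1.39]
toolx [-0.998  0.069 -0.008] tooly [0.069 0.998 0.001] tooly.axis 0.001
0.13,0.12 [ 0.001  0.128 -0.001] [-20.3  -0.    0.6]
0.23,0.22 [ 0.001  0.228 -0.001] [-40.1  -0.   -9.2]
```

```bash
python3 -m creep '[[0,0.1,0,-17,0,-2,1],[0,0.08,0,-15,0,-7,1]]'; python3 arc.py 0.3,0.25 0.4,0.35
```

```text
clock: 10.97
eef_pos: [585.7, 63.4, 297.5]
tcp_rot: [3.141, -0.17, 3.074]
contact_force: [3.5, -2.4, -1.5]
opening: 0.275
t 10.97 th 0.209 raderr -0.2 lat 0.2 phi 0.170 F [ 3.5 -2.4 -1.5] open 0.275 q [ 0.1   0.46  1.74  0.03  1.11 -1.42]
toolx [-0.983  0.067  0.169] tooly [0.068 0.998 0.001] tooly.axis -0.0
0.3,0.25 [0.001 0.08  0.   ] [-15.2  -0.  -11.4]
0.4,0.35 [0.001 0.18  0.   ] [-35.  -0. -22.]
```

Tracking is accurate. Continuing along the arc.

```bash
python3 -m creep '[[0,0.09,0,-17,0,-11,1],[0,0.09,0,-17,0,-11,1]]'; python3 arc.py 0.5,0.45; python3 -m creep '[[0,0.09,0,-17,0,-12,1],[0,0.09,0,-17,0,-12,1]]'; python3 arc.py 0.6,0.55 0.7,0.65
```

```text
clock: 11.13
eef_pos: [625.3, 60.7, 313.3]
tcp_rot: [3.14, -0.353, 3.075]
contact_force: [8.5, -1.5, -5.4]
opening: 0.277
t 11.13 th 0.405 raderr -0.7 lat 0.1 phi 0.353 F [ 8.5 -1.5 -5.4] open 0.277 q [ 0.08  0.55  1.57  0.05  1.37 -1.44]
toolx [-0.936  0.062  0.345] tooly [0.067 0.998 0.001] tooly.axis -0.001
0.5,0.45 [0.001 0.097 0.002] [-17.7  -0.  -11.6]
clock: 11.3
eef_pos: [669.0, 57.6, 323.6]
tcp_rot: [3.139, -0.533, 3.076]
contact_force: [11.0, -0.6, -14.8]
opening: 0.279
t 11.30 th 0.624 raderr -1.2 lat 0.1 phi 0.533 F [ 11.   -0.6 -14.8] open 0.279 q [ 0.07  0.65  1.4   0.07  1.63 -1.45]
toolx [-0.859  0.056  0.508] tooly [0.066 0.998 0.002] tooly.axis -0.002
0.6,0.55 [0.001 0.017 0.002] [-0.7  0.1  2.8]
0.7,0.65 [0.001 0.117 0.002] [-19.8   0.   -9. ]
```

```bash
python3 -m creep '[[0,0.1,0,-17,0,-8,1]]'; python3 arc.py 0.85,0.75;  python3 -m creep '[[0,0.09,0,-17,0,-10,1]]'; python3 arc.py 0.95,0.85 1.05,0.95
```

```text
clock: 11.38
eef_pos: [689.9, 56.2, 322.5]
tcp_rot: [3.139, -0.631, 3.077]
contact_force: [10.3, -0.8, -14.7]
opening: 0.28
t 11.38 th 0.707 raderr -1.5 lat 0.1 phi 0.631 F [ 10.3  -0.8 -14.7] open 0.280 q [ 0.06  0.71  1.31  0.08  1.75 -1.46]
toolx [-0.806  0.052  0.59 ] tooly [0.066 0.998 0.002] tooly.axis -0.002
0.85,0.75 [0.001 0.119 0.003] [-22.8   0.  -17.4]
clock: 11.47
eef_pos: [710.7, 54.7, 320.2]
tcp_rot: [3.138, -0.724, 3.077]
contact_force: [2.2, 0.7, -4.2]
opening: 0.277
t 11.47 th 0.796 raderr -2.0 lat 0.0 phi 0.724 F [ 2.2  0.7 -4.2] open 0.277 q [ 0.06  0.77  1.22  0.09  1.87 -1.46]
toolx [-0.748  0.048  0.662] tooly [0.067 0.998 0.003] tooly.axis -0.001
0.95,0.85 [0.001 0.126 0.003] [-23.9   0.1 -18.8]
1.05,0.95 [0.001 0.226 0.003] [-44.9   0.  -28.2]
```

Run:
```python
from h import *
f=grab_frame("side");crop(f,"d17",230,80,400,260,3.2)
```

```text
(no output)
```

View pics/d17.png

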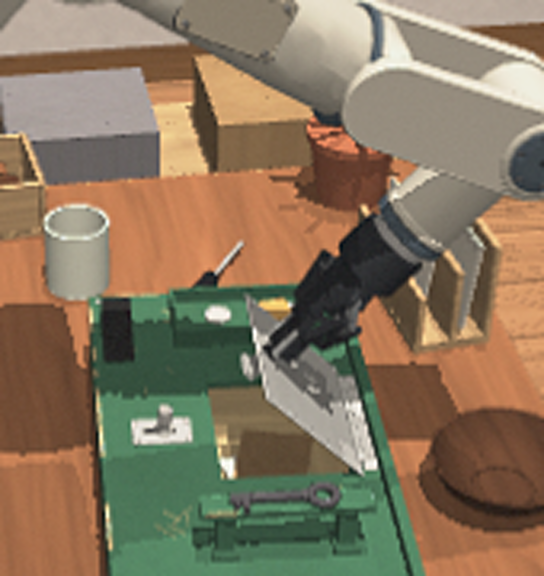

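The side view shows the flap about half open, the slot exposed at (270,430), and the key still on the ledge at (285,495). Continuing to about 1.2 rad.

```bash
python3 -m creep '[[0,0.09,0,-17,0,-13,1]]'; python3 arc.py 0.98,0.9;  python3 -m creep '[[0,0.09,0,-17,0,-13,1]]'; python3 arc.py 1.05,0.98 1.1,1.0
```

```text
clock: 11.6
eef_pos: [732.1, 53.3, 314.9]
tcp_rot: [3.138, -0.829, 3.078]
contact_force: [8.6, 0.1, -16.8]
opening: 0.28
t 11.60 th 0.884 raderr -2.1 lat 0.0 phi 0.829 F [  8.6   0.1 -16.8] open 0.280 q [ 0.05  0.84  1.12  0.1   2.   -1.45]
toolx [-0.674  0.043  0.737] tooly [0.067 0.998 0.003] tooly.axis -0.001
0.98,0.9 [0.001 0.071 0.003] [-12.4   0.1 -12.5]
clock: 11.68
eef_pos: [753.7, 51.8, 309.9]
tcp_rot: [3.137, -0.921, 3.078]
contact_force: [5.4, -0.1, -12.6]
opening: 0.276
t 11.68 th 0.989 raderr -2.5 lat 0.0 phi 0.921 F [  5.4  -0.1 -12.6] open 0.276 q [ 0.05  0.91  1.03  0.11  2.12 -1.45]
toolx [-0.604  0.038  0.796] tooly [0.067 0.998 0.003] tooly.axis -0.001
1.05,0.98 [0.001 0.059 0.003] [-8.8  0.1 -8.1]
1.1,1.0 [0.001 0.079 0.003] [-14.    0.1 -14.3]
```

```bash
python3 -m creep '[[0,0.07,0,-13,0,-13,1]]'; python3 arc.py 1.15,1.05;  python3 -m creep '[[0,0.07,0,-13,0,-12,1]]'; python3 arc.py 1.2,1.1
```

```text
clock: 11.77
eef_pos: [772.6, 50.5, 305.0]
tcp_rot: [3.137, -0.995, 3.078]
contact_force: [3.1, 0.3, -15.6]
opening: 0.278
t 11.77 th 1.089 raderr -2.7 lat -0.0 phi 0.995 F [  3.1   0.3 -15.6] open 0.278 q [ 0.04  0.97  0.94  0.12  2.22 -1.44]
toolx [-0.544  0.034  0.839] tooly [0.067 0.998 0.003] tooly.axis -0.001
1.15,1.05 [0.001 0.055 0.003] [-8.2  0.1 -8.2]
clock: 11.85
eef_pos: [790.5, 49.3, 298.5]
tcp_rot: [3.137, -1.067, 3.079]
contact_force: [-0.2, 1.0, -13.4]
opening: 0.28
t 11.85 th 1.185 raderr -3.0 lat -0.0 phi 1.067 F [ -0.2   1.  -13.4] open 0.280 q [ 0.04  1.03  0.85  0.13  2.32 -1.43]
toolx [-0.482  0.03   0.876] tooly [0.067 0.998 0.002] tooly.axis -0.001
1.2,1.1 [0.001 0.033 0.002] [-2.8  0.1 -2.7]
```

θ is about 1.18 rad. Holding still and verifying.

```bash
python3 -m creep '[[0,0,0,0,0,0,1],[0,0,0,0,0,0,1],[0,0,0,0,0,0,1],[0,0,0,0,0,0,1]]' 50; python3 arc.py; python3 -m creep '[[0,0,0,0,0,0,1],[0,0,0,0,0,0,1],[0,0,0,0,0,0,1],[0,0,0,0,0,0,1],[0,0,0,0,0,0,1],[0,0,0,0,0,0,1]]'; python3 arc.py
python3 - <<'E'
from h import *
f=grab_frame("side");crop(f,"d18",230,80,400,260,3.2)
f=grab_frame("wrist");crop(f,"w18",0,0,560,420,1.4)
f=grab_frame("scene");crop(f,"s18",150,130,470,310,2.4)
E
python3 arc.py
```

```text
clock: 12.18
eef_pos: [790.2, 49.4, 293.8]
tcp_rot: [3.134, -1.096, 3.082]
contact_force: [-1.8, -1.6, 0.7]
opening: 0.275
t 12.18 th 1.166 raderr -3.2 lat -0.0 phi 1.096 F [-1.8 -1.6  0.7] open 0.275 q [ 0.04  1.04  0.85  0.13  2.34 -1.43]
toolx [-0.457  0.027  0.889] tooly [0.066 0.998 0.004] tooly.axis -0.002
clock: 12.68
eef_pos: [789.5, 49.5, 294.1]
tcp_rot: [3.134, -1.093, 3.082]
contact_force: [-0.4, -1.1, -1.2]
opening: 0.274
t 12.68 th 1.162 raderr -3.2 lat 0.0 phi 1.093 F [-0.4 -1.1 -1.2] open 0.274 q [ 0.04  1.04  0.85  0.13  2.34 -1.43]
toolx [-0.459  0.027  0.888] tooly [0.066 0.998 0.003] tooly.axis -0.002
t 12.83 th 1.162 raderr -3.2 lat 0.0 phi 1.093 F [-0.5 -1.9 -0.3] open 0.268 q [ 0.04  1.04  0.85  0.13  2.34 -1.43]
toolx [-0.459  0.028  0.888] tooly [0.066 0.998 0.003] tooly.axis -0.002
```

View pics/d18.png

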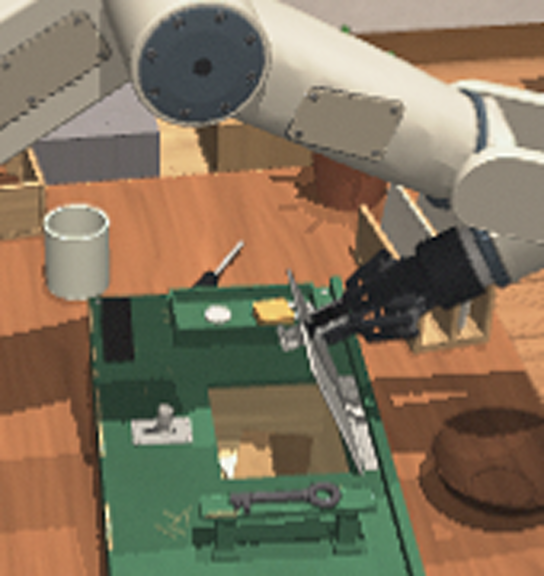

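View pics/w18.png

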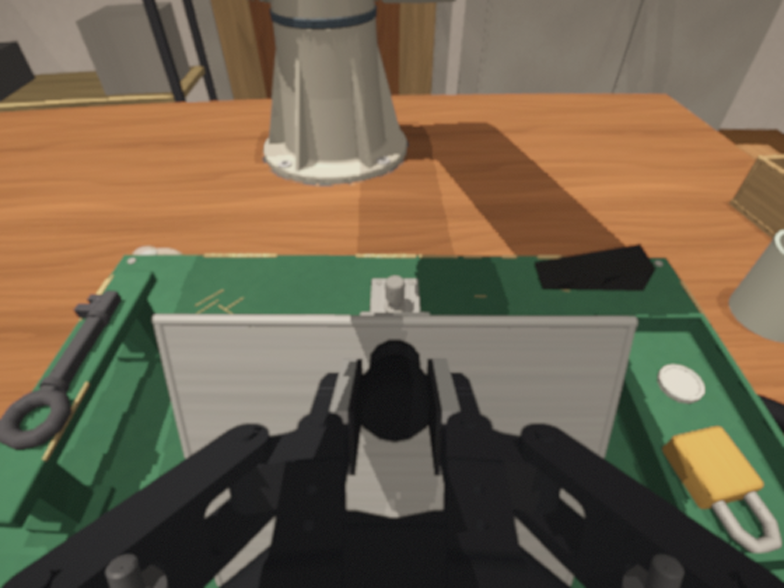

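View pics/s18.png

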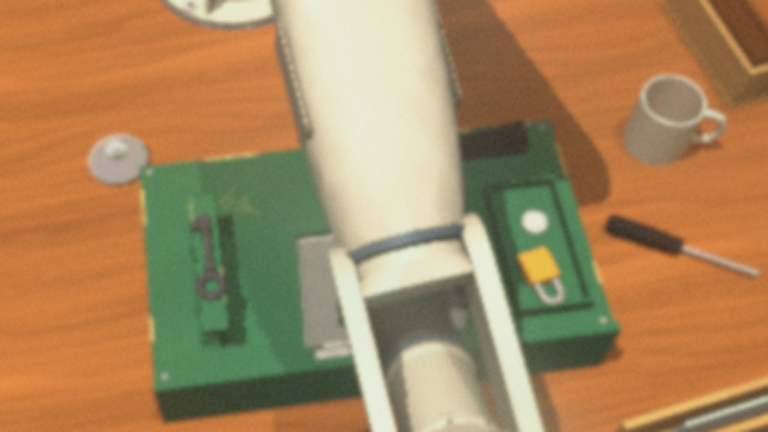

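The side view shows the flap steep, with the knob gripped at (315,325). The key lies on the ledge, and the wedge, padlock, token, mug and screwdriver are where they were. The measured angle stays at 1.162 rad. Handing in.

```bash
python3 - <<'E'
from rig import job
print(job.sign_off())
E
python3 arc.py
```

```text
the job is handed in; nothing more can be done
None
the job is handed in; nothing more can be done
```

The flap is wide open at about 1.16 rad (67°), with the gripper still holding it by its knob. I handed the job in at about 12.8 s, and the sign-off gives no verdict.

- **Key:** I laid it lengthwise on the narrow ledge and let go. It was centred to within about 1 mm in the wrist view, and later pictures show it still lying there.
- **Tug test:** The knob came up 16 mm with only about 4–5 N, and the pictures showed the gap opening. The bolt had not caught the flap, so I left the bolt knob alone.
- **Last checks:** The angle, worked out from the arm's pose and not read directly, held at 1.162 rad over the last 0.15 s before hand-in. The grip opening was 0.27, about the knob's width. The bystanders I could see looked unmoved; the tape was outside those pictures, but the arm never went near it.
- **Disagreements:**
    - The knob's position differed by up to about 5 mm in x between camera views, which I corrected on approach.
    - The knob's estimated distance from the hinge drifted by about -3 mm towards the end of the lift, so the angle is uncertain by a few hundredths of a radian, still well above 1.0.
    - I pressed the key onto the ledge at about 33 N for a moment before easing off and releasing it.

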